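Shoot the open bolt on the bench chest

ROBOT

A 6-joint arm with a two-finger parallel gripper is mounted at the origin on a cart in front of the work surface, level with it; the furniture and walls round the work are solid. World frame = base frame: x ahead of the robot, y to its left, z up, the work surface at z = 0. Lengths are in mm, angles in rad, forces in N, time in s.
With the tool pointing down it reaches from about 350 to 775 mm from the base axis. Payload 7.3 kg.
Tool frame: the origin (TCP) lies on the mounting face of the last link; the fingertips stand 178 mm ahead of it and the grasp point (between the pads) lies 159 mm ahead of it; z points along the fingers, y is the line along which they close (so a half turn about z gives the same grasp; the last joint's range is limited). The gripper opens to 92 mm and grips with 3 to 60 N. Pads are 19 mm wide; open, the fingers measure 130 mm over their backs; the gripper's body (75 mm by 190 mm) begins 47 mm behind the grasp point.
Start: joints at [1.103, 0.342, 1.524, -0, 1.275, -0.146], TCP at [166.022, 498.061, 404.741] pointing down, gripper open.
Joint ranges: [-2.53, 2.53], [-0.77, 2.02], [0.04, 2.7], [-1, 4.14], [0.28, 2.66], [-3.11, 3.11]. Speed limits (rad/s): [2.57, 2.57, 3.14, 3.14, 3.14, 3.14].

INTERFACE

Orientations are given as [roll, pitch, yaw] about the fixed x, y, z axes, in that order (R = Rz(yaw) Ry(pitch) Rx(roll)).
In Python, from plant import bot, eyes, get_obs gives the robot as it stands (bot), with the cameras (eyes) and the readings as plain functions.
- The arm moves only by the tool shift_gripper, called after "Emit:" by a JSON object that holds its "fn" and its "kwargs", one argument or row to a line. Schema: {"type":"object","properties":{"steps":{"type":"array","items":{"type":"array","items":{"type":"array","items":{"type":"number"},"minItems":5,"maxItems":5},"minItems":1,"maxItems":5},"minItems":1,"maxItems":1},"only":{"type":"string"},"quiet":{"type":"boolean"},"lines":{"type":"string"}},"required":["steps"],"additionalProperties":false}. steps is a list that holds a single list of rows (three levels of brackets), with 1 to 5 rows, each of 5 numbers: the finger opening in mm, then dx, dy, dz in mm, then a turn about the tool's z in rad; each row is the pose to reach, as a shift and turn from the pose commanded when the call began, along the tool's axes at that moment; what a row does not reach only later rows make up. A row lasts 1/8 s, in which the tool goes at most 62.5 mm and 0.188 rad, less where a joint would pass 70% of its speed; a pose out of reach is approached as far as the arm can. The fingers move at their own pace and stop on an object; the grip force is fixed at half the most. Time passes only in rows, so rows that do not move let the fingers close. The tool returns the time, the measured TCP pose, the force, the opening and the grip force at its end. only (a regular expression) keeps the lines of the reply that match it, lines (a string "A,B") keeps lines A to B, and quiet returns only ok. Input that does not fit is refused with a message, and nothing moves.
- get_obs(): the state, without advancing time (a new reading comes with each control period).
- eyes.capture(name): name is "scene" or "top" or "wrist"; returns a dict with "color" (480x640x3 uint8, red, green, blue), "K" (3x3 intrinsics, pixels), "k1" (the pictures are not rectified: a ray, as slopes to the right and down, at radius r is drawn at 1 + k1 r^2 times it, then the intrinsics apply), "R" (3x3) and "t" (3): a world point X has camera coordinates R X + t. Camera axes: x right, y down, z forward; pixel columns grow to the right and rows downward; lengths in mm; the calibration is good to about 2 mm. A picture is of the moment at which its call begins. There is no depth.
- bot.close_job(): hands the job in; it is judged then, once.
The state is a dict: "time": time; "joint_positions": joint angles; "dq": joint speeds; "tau": joint torques, N m; "tool_pos": TCP position; "tcp_rot": TCP orientation; "contact_force": force on the tool from outside, world axes, zero at the start; "moment": the same for the moment, N m; "grip_width": finger opening in mm; "finger_force": force on a finger pad.
Only numpy, scipy, OpenCV 4.12 (cv2) and the standard library are available. Lean on these libraries where they do the work, as an engineer would, in place of code of your own. Each camera call takes 0.05 s, during which the arm holds its last target. There are 200 camera calls.

TASK

One of the two slide bolts on the bench chest is still drawn back: its bar does not yet reach into the keep on the front rail. Lift that bolt by its upright handle over the bumps on its guide, slide it fully home into its keep, let it drop down behind the bumps and let go. Leave the other bolt, which is already shut, as it is.

Things in the scene. Friction and masses are not known exactly. Their poses are not given: they have to be found in the camera images.
- chest: Flat plywood tool chest, fixed on the bench, 205 (x) x 300 (y) x 40 mm tall: two lids hinged at the back, a front rail 60 mm deep. Origin: underside, 110 mm behind the front face, mid-width; x points to the back, away from the robot, z up. A slide bolt stands over each lid, 80 mm left and right of the middle; which one is open varies. A pencil and a spanner lie between them.
- bolt_open_plate: Fixed steel guide of the open bolt, origin on the chest top, axes as the chest's. A bar slides between two cheeks 34 mm wide over all, 26 mm high, through a strap and into a keep on the front rail, both 49 mm high. On each cheek stands a steep bump, 9 mm high, 8 mm long, at x = 28 to 36 mm; the bolt's square cross bar (8 mm thick, 46 mm long, under the handle) rests on the cheeks behind them.
- bolt_open_grip (a point): Handle of the bolt that starts drawn, its nose short of the keep: an upright flat 12 mm thick (chest y), 36 mm long (chest x), free from 50 to 86 mm over the chest top. This point: mid-handle, 70 mm over the chest top when down, moving with the bolt; axes as the chest's. Raise it more than 9 mm to pass the bumps (15 mm is good).
- bolt_open (a joint): Travel of the open bolt, m, towards the chest's front (chest -x): 0 drawn, 0.060 home at its stop. Starts at 0 to 0.008. Unlifted, it is stopped by the bumps at 0.010; past 0.026 the cross bar is clear of them and the bolt can be lowered. The nose enters the keep at 0.026. Sliding takes about 2 N; it stays where it is left.
- bolt_open_lift (a joint): Height in m by which the open bolt is raised: 0 down on its guide, at most 0.022. It stays level and falls back by its own weight (about 0.25 kg).
- bolt_shut_grip (a point): The same point on the handle of the other bolt, identical but already home: its handle stands about 50 to 60 mm nearer the chest's front than the open one's. To be left alone.
- bolt_shut (a joint): Travel of the other bolt, same sense as the open one's: starts home, at 0.056 to 0.060.

How it is judged (in metres and radians):
On the way:
1. the open bolt is lifted clear of the bumps (value of joint bolt_open_lift above 0.007 m), for 0.05 s.
At the end, for the whole second after the job is handed in: The bolt that was open is home (travel over 46 of 60 mm), down behind the bumps (raised less than 4 mm) and at rest; the other bolt is still home (travel over 46 mm) (value of joint each of bolt_open, bolt_shut above 0.046 m and value of joint bolt_open_lift below 0.004 m and velocity of joint bolt_open between -0.01 and 0.01 m/s); the robot touches nothing.
It fails at once if the other bolt is drawn back by more than about 10 mm (value of joint bolt_shut below 0.046 m).
It also fails if it takes over 26 s, if anything falls off the work surface, if the arm or the gripper's body presses on something with over 40 N, if the wrist force passes 120 N, or if a joint passes its speed limit or range.

## Working session

There is one attempt and no reset: what is moved stays moved. The work goes in short steps, Python scripts to look and compute and a tool call to move; the robot and the scene stay as the last step left them, time stands still between calls to the robot, and variables do not carry over. Pictures are saved under pics/ and viewed, at most 10 in all, crops included, and the job is handed in when it is done.

```bash
ls; mkdir -p pics; python3 - <<'E'
from plant import bot, eyes, get_obs
import cv2,numpy as np
o=get_obs();print(o)
for n in ["scene","top"]:
    c=eyes.capture(n);cv2.imwrite(f"pics/{n}1.png",c["color"][:,:,::-1]);print(n,c["K"],c["k1"],c["R"],c["t"])
E
```

```text
pics
plant.py
{'time': 0.0, 'joint_positions': array([ 1.10300605e+00,  3.42744902e-01,  1.52500179e+00, -2.75043212e-05,
        1.27541976e+00, -1.46000376e-01]), 'dq': array([-0.00087914, -0.0015972 ,  0.00130731,  0.00116616, -0.0007902 ,
        0.00021018]), 'tau': array([ 3.02220242e-04, -4.31239736e+01, -2.44219333e+01,  7.17246160e-02,
        5.61169500e-02, -1.78033547e-04]), 'tool_pos': array([165.96235501, 497.94036629, 404.03855609]), 'tcp_rot': array([-3.14003177e+00, -2.02939336e-04,  2.81981062e+00]), 'contact_force': array([ 0.29216835,  0.30258377, -0.11331887]), 'moment': array([0.04034427, 0.02882614, 0.01001745]), 'finger_force': 0.0, 'grip_width': 91.95967870529083}
scene [[503.68851435   0.         316.94420584]
 [  0.         503.68851435 241.22057064]
 [  0.           0.           1.        ]] -0.01863595307491913 [[ 0.84166741 -0.53997243 -0.00507337]
 [-0.34760375 -0.5345803  -0.77032171]
 [ 0.41324036  0.6501182  -0.63763526]] [-397.91816295  285.85139841  672.47857006]
top [[571.68020872   0.         316.083604  ]
 [  0.         571.68020872 244.81730672]
 [  0.           0.           1.        ]] 0.05579587284345682 [[ 2.40528457e-03 -9.99897146e-01 -1.41390238e-02]
 [-9.81360039e-01  3.56794505e-04 -1.92177904e-01]
 [ 1.92163182e-01  1.43377155e-02 -9.81258244e-01]] [ 58.97118864 517.0142208  866.16860381]
```

View pics/scene1.png

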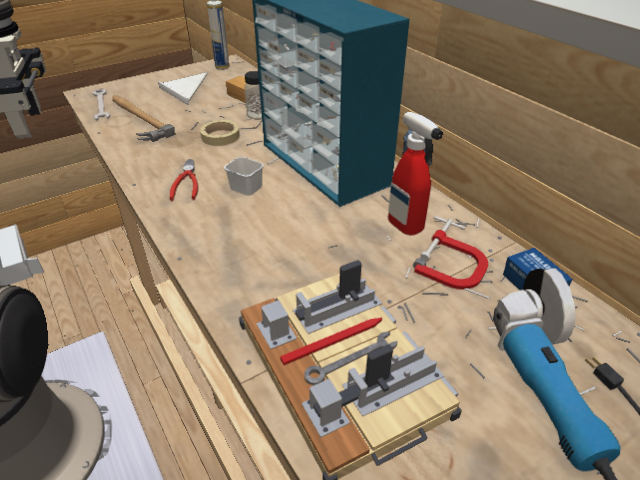

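View pics/top1.png

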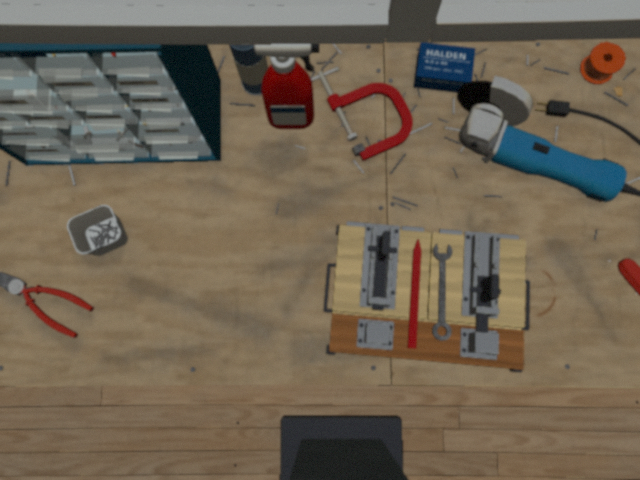

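The chest is at about (430,295) in the top view. The left bolt is the open one: its handle is at about (382,245) and there is a gap before the keep at (376,334). The right one, with its handle at (487,290), is shut. I'll enlarge both views for accuracy.

```bash
python3 - <<'E'
import cv2
a=cv2.imread("pics/top1.png")[215:375,320:533];cv2.imwrite("pics/topc.png",cv2.resize(a,(792,595),interpolation=cv2.INTER_CUBIC))
a=cv2.imread("pics/scene1.png")[250:400,235:435];cv2.imwrite("pics/scenec.png",cv2.resize(a,(800,600),interpolation=cv2.INTER_CUBIC))
E
```

```text
(no output)
```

View pics/topc.png

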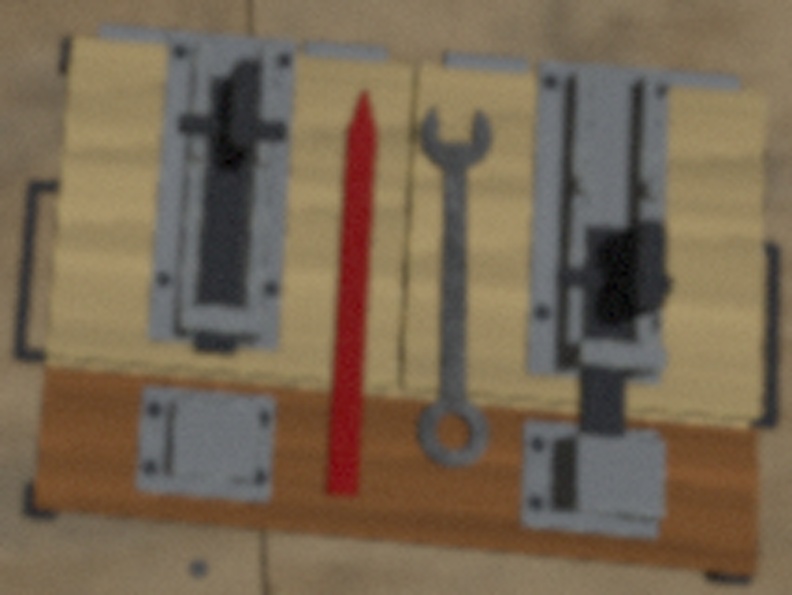

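View pics/scenec.png

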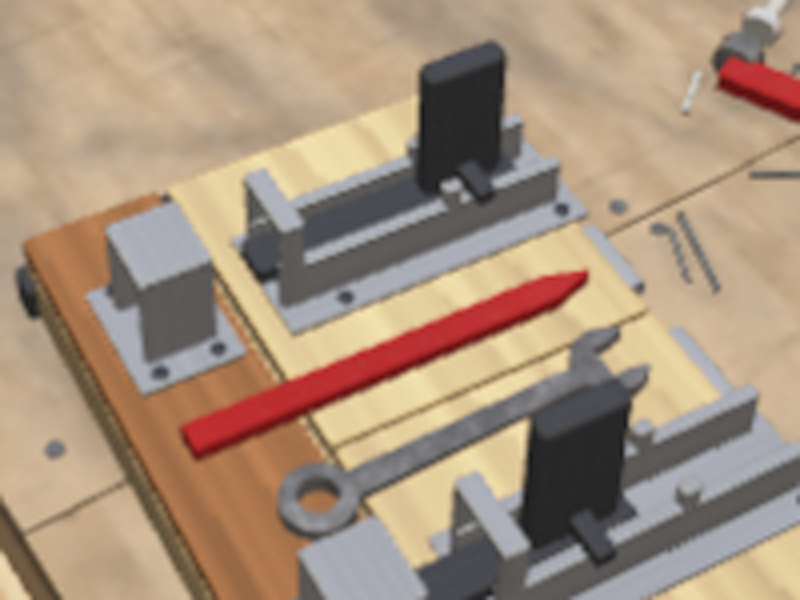

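The enlarged views show the open bolt (left) with its handle's top face at about crop (246,100) in the top view and (463,60) in the scene view. Its bar ends at the strap and the keep is empty. The chest corners on the top view crop are at (37,508), (757,575), (768,95) and (72,38).

```bash
cat > h.py <<'E'
import numpy as np, cv2
from scipy.optimize import least_squares
from plant import bot, eyes, get_obs
def proj(c,X):
    X=np.atleast_2d(X)
    return cv2.projectPoints(X.astype(float),cv2.Rodrigues(c["R"])[0],c["t"],c["K"],np.array([c["k1"],0,0,0,0.]))[0][:,0]
def onz(c,uv,z):
    uv=np.asarray(uv,float)
    p=cv2.undistortPoints(uv.reshape(-1,1,2),c["K"],np.array([c["k1"],0,0,0,0.]))[:,0]
    d=np.c_[p,np.ones(len(p))]@c["R"]; C=-c["R"].T@c["t"]
    return C+d*((z-C[2])/d[:,2])[:,None]
T=lambda p:np.array(p)/3.7185+[320-.36,215-.36]
S=lambda p:np.array(p)/4+[235-.375,250-.375]
E
python3 - <<'E'
from h import *
t=eyes.capture("top");s=eyes.capture("scene")
cor=onz(t,T([[37,508],[757,575],[768,95],[72,38]]),40);print(cor.round(1))
print("sizes",[np.linalg.norm(cor[i]-cor[(i+1)%4]).round() for i in range(4)])
def pose(p):
    c,sn=np.cos(p[2]),np.sin(p[2]);return lambda L:np.c_[p[0]+c*L[:,0]-sn*L[:,1],p[1]+sn*L[:,0]+c*L[:,1],L[:,2]]
# scene crop: front-left rail corner; top: all
LT=np.array([[-110,150,40],[-110,-150,40],[95,-150,40],[95,150,40.]])
f=lambda p:np.r_[(proj(t,pose(p)(LT))-T([[37,508],[757,575],[768,95],[72,38]])).ravel(),(proj(s,pose(p)(LT[:1]))-S([[25,243]])).ravel()]
r=least_squares(f,[450,-100,-.05]);print("chest",r.x,"res",f(r.x).round(1))
ut,us=T([[246,100]]),S([[463,60]])
print("top z126",onz(t,ut,126),"scene z126",onz(s,us,126))
g=least_squares(lambda X:np.r_[(proj(t,X)-ut).ravel(),(proj(s,X)-us).ravel()],[500,-50,126.]);print("tri",g.x,g.fun)
h=onz(t,T([[672,268]]),126); 
for n,P in(("open",g.x),("shut-ish",h[0])):
    d=P[:2]-r.x[:2];c,sn=np.cos(r.x[2]),np.sin(r.x[2]);print(n,"in chest",c*d[0]+sn*d[1],-sn*d[0]+c*d[1])
o=get_obs();print(o["tool_pos"],o["tcp_rot"])
E
```

```text
[[ 349.6   38.2   40. ]
 [ 324.4 -258.6   40. ]
 [ 526.5 -277.5   40. ]
 [ 552.2   22.3   40. ]]
sizes [np.float64(298.0), np.float64(203.0), np.float64(301.0), np.float64(203.0)]
chest [ 4.46126538e+02 -1.19674752e+02 -8.69368364e-02] res [-0.7  0.   0.7  0.6 -0.1 -0.8  0.5 -0.9 -1.   0.2]
top z126 [[507.05427159 -43.86133701 126.        ]] scene z126 [[506.61901088 -43.48243649 126.        ]]
tri [506.77303579 -43.72535203 126.20573376] [-0.07419498  0.16027956  0.17896747 -0.04672173]
open in chest 53.822972443925345 80.9283431711212
shut-ish in chest 2.277119694469185 -86.33786546672863
[165.99410205 497.98999633 404.315896  ] [-3.14070470e+00 -1.18078094e-04  2.81981409e+00]
```

Both cameras agree: the handle top is at (506.8, -43.7), z 126, chest yaw -0.087, and 81 mm left of mid-chest, as expected. I need a TCP move of about (-494.6, -406.2) in tool axes and a turn of -0.235.

Emit:
{"fn": "shift_gripper", "kwargs": {
  "steps": [
    [[80, -47, -39, 0, 0], [80, -94, -78, 0, 0], [80, -141, -117, 0, 0], [80, -188, -156, 0, 0], [80, -235, -195, 0, 0]]
  ]
}}

```text
time: 0.82
tool_pos: [327.9, 237.0, 404.8]
tcp_rot: [3.141, 0.0, 2.82]
contact_force: [0.4, 0.4, -1.1]
grip_width: 79.8
finger_force: 0.0
```

Emit:
{"fn": "shift_gripper", "kwargs": {
  "steps": [
    [[60, -47, -39, 0, -0.05], [60, -94, -78, 0, -0.1], [60, -141, -117, 0, -0.15], [60, -188, -156, 0, -0.2], [60, -235, -195, 0, -0.235]]
  ]
}}

```text
time: 1.45
tool_pos: [489.3, -22.5, 404.8]
tcp_rot: [3.141, 0.0, 3.056]
contact_force: [1.8, 0.5, -0.2]
grip_width: 60.2
finger_force: 0.0
```

```bash
python3 - <<'E'
from h import *
o=get_obs();print(o["joint_positions"],o["tool_pos"],o["tcp_rot"])
E
```

```text
[-2.02760967e-01  2.77522843e-01  1.61718503e+00  3.88407230e-04
  1.24662371e+00 -1.68777189e+00] [489.26710924 -22.5360111  404.75042589] [3.14125743e+00 3.02234866e-04 3.05568353e+00]
```

Emit:
{"fn": "shift_gripper", "kwargs": {
  "steps": [
    [[60, -19.4, -19.5, 30, 0], [60, -19.4, -19.5, 70, 0], [60, -19.4, -19.5, 94, 0], [60, -19.4, -19.5, 94, 0]]
  ]
}}

```text
time: 1.95
tool_pos: [505.7, -41.7, 309.1]
tcp_rot: [3.141, -0.004, 3.055]
contact_force: [-0.0, 0.3, 0.7]
grip_width: 59.9
finger_force: 0.0
```

```bash
python3 - <<'E'
from h import *
c=eyes.capture("wrist");im=np.ascontiguousarray(c["color"][:,:,::-1])
t=np.array([[506.8,-43.7,126]]);print(proj(c,t))
o=get_obs();print(o["tool_pos"])
cv2.imwrite("pics/w1.png",im)
E
```

```text
[[321.57080896 301.98921349]]
[506.20228485 -41.68557132 310.52798636]
```

View pics/w1.png

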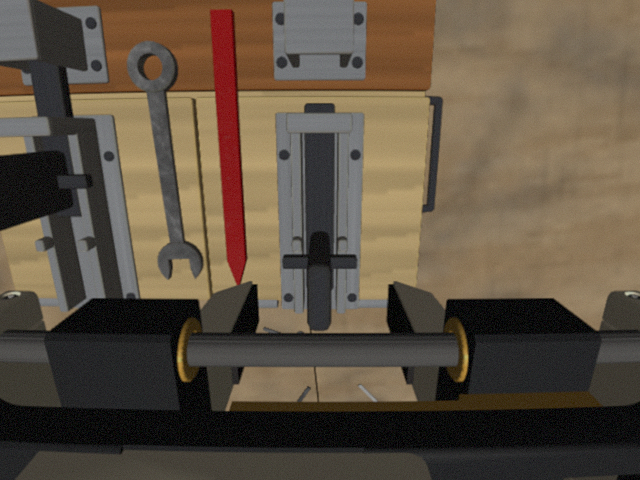

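The wrist view shows the handle upright between the open fingers: handle at column 318, finger midpoint at about column 322. The axes are aligned. I'll descend and close.

Emit:
{"fn": "shift_gripper", "kwargs": {
  "steps": [
    [[60, 0, -1.6, 20, 0], [60, 0, -1.6, 37, 0], [60, 0, -1.6, 37, 0], [0, 0, -1.6, 37, 0], [0, 0, -1.6, 37, 0]]
  ]
}}

```text
time: 2.62
tool_pos: [506.4, -43.3, 274.8]
tcp_rot: [-3.141, 0.002, 3.055]
contact_force: [-0.4, 0.5, -0.6]
grip_width: 44.5
finger_force: 0.0
```

Emit:
{"fn": "shift_gripper", "kwargs": {
  "steps": [
    [[0, 0, 0, 0, 0], [0, 0, 0, 0, 0], [0, 0, 0, 0, 0]]
  ]
}}

```text
time: 3.0
tool_pos: [506.0, -43.3, 273.8]
tcp_rot: [3.142, 0.0, 3.055]
contact_force: [-0.4, -0.2, -0.3]
grip_width: 14.3
finger_force: 0.0
```

Emit:
{"fn": "shift_gripper", "kwargs": {
  "steps": [
    [[0, 0, 0, 0, 0], [0, 0, 0, 0, 0], [0, 0, 0, 0, 0]]
  ]
}}

```text
time: 3.38
tool_pos: [506.0, -43.4, 273.7]
tcp_rot: [-3.142, -0.0, 3.055]
contact_force: [-0.8, -1.5, 0.6]
grip_width: 11.6
finger_force: 30.0
```

Emit:
{"fn": "shift_gripper", "kwargs": {
  "steps": [
    [[0, 0, 0, -5, 0], [0, 0, 0, -10, 0], [0, 0, 0, -15, 0], [0, 0, 0, -15, 0], [0, 0, 0, -15, 0]]
  ]
}}

```text
time: 4.0
tool_pos: [506.0, -43.3, 288.7]
tcp_rot: [-3.142, 0.0, 3.055]
contact_force: [-0.5, -2.6, -2.6]
grip_width: 11.6
finger_force: 30.0
```

Gripped, and 2.6 N of weight shows on the tool, so the bolt is lifted. Tool +x is chest -x.

Emit:
{"fn": "shift_gripper", "kwargs": {
  "steps": [
    [[0, 8, 0, -15, 0], [0, 16, 0, -15, 0], [0, 24, 0, -15, 0], [0, 32, 0, -15, 0], [0, 32, 0, -15, 0]]
  ]
}}

```text
time: 4.62
tool_pos: [472.3, -40.4, 302.3]
tcp_rot: [3.141, -0.006, 3.055]
contact_force: [-3.0, -5.4, -23.2]
grip_width: 11.7
finger_force: 30.0
```

I repeated the lift shift by mistake, so the bolt pressed its upper stop at 23 N. That is harmless, but I'll come back down 15 mm and continue sliding.

Emit:
{"fn": "shift_gripper", "kwargs": {
  "steps": [
    [[0, 0, 0, 8, 0], [0, 0, 0, 13, 0], [0, 6, 0, 13, 0], [0, 12, 0, 13, 0], [0, 12, 0, 13, 0]]
  ]
}}

```text
time: 5.25
tool_pos: [461.7, -39.4, 291.1]
tcp_rot: [-3.141, -0.0, 3.055]
contact_force: [-1.3, -3.2, -2.1]
grip_width: 12.1
finger_force: 30.0
```

```bash
python3 - <<'E'
from h import *
c=eyes.capture("scene");o=get_obs();print(o["tool_pos"],o["contact_force"])
cv2.imwrite("pics/s2.png",cv2.resize(c["color"][230:400,235:435,::-1],(700,595),interpolation=cv2.INTER_CUBIC))
E
```

```text
[461.77357597 -39.45650651 290.942126  ] [-2.20466906 -3.79600669 -4.0714916 ]
```

View pics/s2.png

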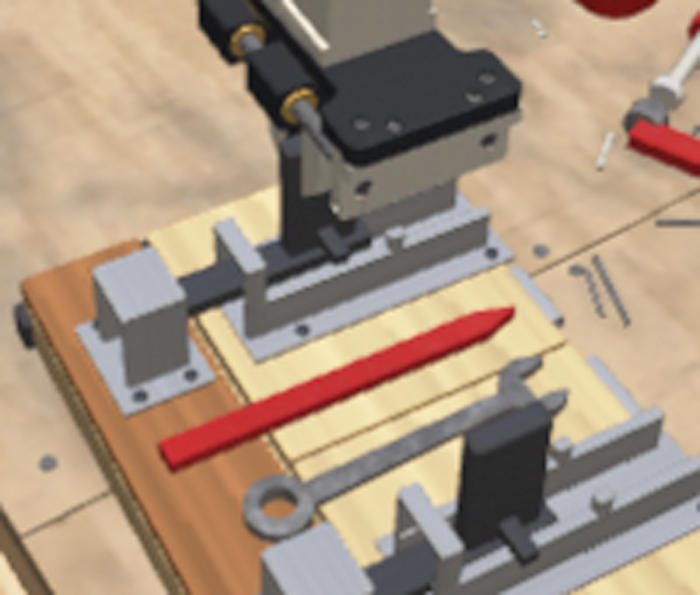

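The bolt is following: the bar now reaches the keep at (185,290), and the cross bar at (345,245) is past the bumps. I'll slide the last part.

Emit:
{"fn": "shift_gripper", "kwargs": {
  "steps": [
    [[0, 5, 0, 0, 0], [0, 9, 0, 0, 0], [0, 12, 0, 0, 0], [0, 12, 0, 0, 0]]
  ]
}}

```text
time: 5.8
tool_pos: [450.9, -38.5, 291.3]
tcp_rot: [-3.141, 0.004, 3.055]
contact_force: [4.0, -3.4, -2.5]
grip_width: 12.0
finger_force: 30.0
```

Emit:
{"fn": "shift_gripper", "kwargs": {
  "steps": [
    [[0, 0, 0, 4, 0], [0, 0, 0, 8, 0], [0, 0, 0, 8, 0]]
  ]
}}

```text
time: 6.18
tool_pos: [451.0, -38.5, 282.8]
tcp_rot: [-3.142, 0.003, 3.055]
contact_force: [5.0, -2.5, -3.5]
grip_width: 12.1
finger_force: 30.0
```

Emit:
{"fn": "shift_gripper", "kwargs": {
  "steps": [
    [[0, 0, 0, 2, 0], [0, 0, 0, 4, 0], [0, 0, 0, 4, 0]]
  ]
}}

```text
time: 6.55
tool_pos: [451.0, -38.5, 280.2]
tcp_rot: [-3.141, 0.004, 3.055]
contact_force: [0.6, -3.0, 9.5]
grip_width: 11.4
finger_force: 30.0
```

The upward 9.5 N shows the bolt is down on its guide. I'll release and retract.

Emit:
{"fn": "shift_gripper", "kwargs": {
  "steps": [
    [[40, 0, 0, 0, 0], [40, 0, 0, 0, 0], [40, 0, 0, 0, 0], [40, 0, 0, 0, 0]]
  ]
}}

```text
time: 7.05
tool_pos: [450.2, -38.3, 278.6]
tcp_rot: [3.141, -0.0, 3.055]
contact_force: [0.0, -0.3, -0.7]
grip_width: 39.3
finger_force: 0.0
```

Emit:
{"fn": "shift_gripper", "kwargs": {
  "steps": [
    [[40, 0, 0, -20, 0], [40, 0, 0, -60, 0], [40, 0, 0, -110, 0], [40, 0, 0, -150, 0], [40, 0, 0, -150, 0]]
  ]
}}

```text
time: 7.68
tool_pos: [450.6, -38.4, 431.5]
tcp_rot: [-3.141, 0.006, 3.055]
contact_force: [-0.1, 0.1, -0.1]
grip_width: 40.0
finger_force: 0.0
```

```bash
python3 - <<'E'
from h import *
c=eyes.capture("scene");o=get_obs();print(o["tool_pos"],o["contact_force"])
cv2.imwrite("pics/s3.png",cv2.resize(c["color"][230:400,235:435,::-1],(700,595),interpolation=cv2.INTER_CUBIC))
E
```

```text
[450.22379707 -38.36391807 429.48093937] [ 0.22973697 -0.56809215 -0.13763604]
```

View pics/s3.png

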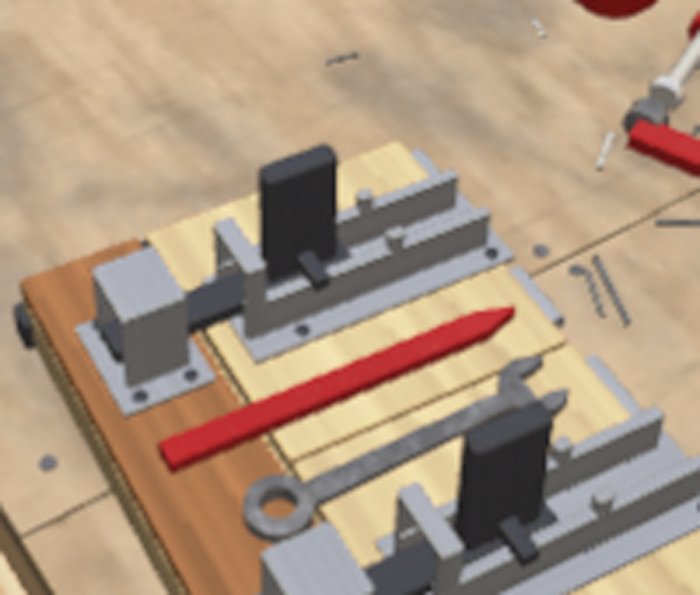

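The picture shows the bolt home, with its handle at (298,215) and its cross bar at (315,268) resting on the cheeks in front of the bumps. The bar runs through the keep, in the same position as the untouched other bolt.

```bash
python3 -c "
from plant import bot, eyes, get_obs
print(bot.close_job())"
```

```text
the job is handed in; nothing more can be done
None
```

The left bolt was lifted over its bumps, slid about 55 mm home into its keep, lowered and released; the right bolt was not touched, and I handed the job in at about 7.7 s, though the hand-in call returned no verdict.

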